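Fill the marble box and close its hasp lid

ROBOT

A 6-joint arm with a two-finger parallel gripper is mounted at the origin on the work surface. World frame = base frame: x ahead of the robot, y to its left, z up, the work surface at z = 0. Lengths are in mm, angles in rad, forces in N, time in s.
With the tool pointing down it reaches from about 300 to 950 mm from the base axis. Payload 3.1 kg.
Tool frame: the origin (TCP) lies at the very end of the fingers, on their centre line; the grasp point (between the pads) lies 19 mm behind it (bot.grip_depth is the distance from the TCP to the grasp point, in mm); z points along the fingers, y is the line along which they close (so a half turn about z gives the same grasp; the last joint's range is limited). The gripper opens to 85 mm and grips with 20 to 120 N. Pads are 22 mm wide; open, the fingers measure 114 mm over their backs; the gripper's body (76 mm by 85 mm) begins 54 mm behind the grasp point. The pads swing forward as they close: fully open they stand 13 mm farther back than shut.
Start: joints at [-1.312, 0.308, 1.634, -0, 1.2, -0.07], TCP at [201.791, -591.534, 231.272] pointing down, gripper open.
Joint ranges: [-3.06, 3.06], [-0.79, 1.96], [0.05, 2.63], [-1.19, 4.34], [0.05, 2.64], [-2.94, 2.94]. Speed limits (rad/s): [2.79, 2.79, 3.14, 3.14, 3.14, 3.14].

INTERFACE

Orientations are given as a unit quaternion [x, y, z, w].
In Python, from station import bot, capture, camera_params gives the robot as it stands. The module is installed in compiled form; this text tells all that it offers.
- The arm moves only by the tool drive_tool, never from a script. Its argument "steps" is a list that holds one entry, the list of rows, each a list of 7 numbers: the shift along the tool's x, y, z in units of 500 mm (1.0 is 500 mm), then the turn, a rotation vector about the tool's x, y, z in units of 360 degrees (1.0 is 360 degrees), then the opening, from 0 (shut) to 1 (fully open). In form: [[[tx, ty, tz, wx, wy, wz, hand], ...]]. A call has 1 to 20 rows; each row is the pose to reach, as a shift and turn from the pose commanded when the call began, along the tool's axes at that moment, turning the shorter way round; what a row does not reach only later rows make up. A row lasts 1/12 s, in which the tool goes at most 41.7 mm and 7.16 degrees, less where a joint would pass 70% of its speed; a pose out of reach is approached as far as the arm can. A call with a number of a shift or a turn outside -1 to 1 is refused whole. A call with a gripper value outside its range is refused whole. The fingers move at their own pace and stop on an object; "grip_force" is the grip in N (left out, the last holds). Time passes only in rows, so rows that repeat a pose let the fingers close. It gives the time, the measured TCP pose, the force, the opening and the grip force at its end, in the units of the state.
- bot.state(): the state, without advancing time (a new reading comes with each control period).
- capture(name): name is "scene" or "top" or "wrist"; returns the picture (384x512x3 uint8, red, green, blue); there is no depth.
- camera_params(name): a dict with "fov_y" (degrees; the focal length in pixels is half the picture's height over the tangent of half this angle, whatever the lens; pixels are square), "cx", "cy" (the principal point, pixels), "extrinsics" (4x4, takes a point from camera to world coordinates); the wrist camera has in their place "tool_from_camera" (4x4, takes a point from camera to tool coordinates, whose origin is the TCP and whose axes are the flange's). Camera axes: x right, y up, looking along -z (the intrinsics and any distortion apply to the point x, -y, -z); pixel columns grow to the right and rows downward; lengths in mm; the calibration is good to about 2 mm. A picture is of the moment at which its call begins: read the wrist's pose just before it. camera_params takes no time and is no camera call.
- bot.hand_in(): hands the job in; it is judged then, once.
The state is a dict: "t": time; "qpos": joint angles; "joint_velocities": joint speeds; "joint_efforts": joint torques, N m; "position": TCP position; "tcp_rot": TCP orientation; "wrist_force": force on the tool from outside, world axes, zero at the start; "torque": the same for the moment, N m; "opening": finger opening in mm; "grasp_force": force on a finger pad.
Only numpy, scipy, OpenCV 4.12 (cv2) and the standard library are available. Lean on these libraries where they do the work, as an engineer would, in place of code of your own. Each camera call takes 0.05 s, during which the arm holds its last target. There are 200 camera calls.

TASK

Pack a set of marbles for a customer: pour all eight marbles from the scoop into the open wooden box, then stand the empty scoop back upright in the middle of its round cork mat and let go of it. Then swing the box's lid over without slamming or forcing it and press it fully home, so that its hasp rests over the staple; leave the other goods on the stall where they are.

Things in the scene. Friction and masses are not known exactly. Their poses are not given: they have to be found in the camera images.
- giftbox: open wooden box fixed to the table on a thin black rubber mat, 120 x 120 x 55 mm high, walls and floor 6 mm; origin at the centre of its underside, z up. Its lid is hinged on the +x side; a small steel staple sticks out 13 mm from the middle of the -x wall, 32 mm up. The rim is at z 55 mm
- lid (a joint): opening angle of the plywood lid (rad): 0 = shut, flat on the rim with the steel hasp loop over the staple; it grows as the lid swings up and back towards the box's +x; 1.57 = upright, 2.2 = the stop. A stiff hinge: the lid stays wherever it is left and moving its front edge takes about 2 N. Nothing snaps: push it all the way down
- lid_hinge (a point): middle of the hinge line on the box: 60 mm along the box's +x from its centre, 55.5 mm above its underside; the hinge runs along the box's y
- lid_front (a point): point on the lid's outer face (its upper face when shut), 115 mm from the hinge line, mid-width. The lid is 122 mm square, 6 mm thick; its outer face lies 6.5 mm off the hinge line. A hasp loop 34 mm wide hangs 37 mm from its front edge (when the lid stands open it points towards the box's -x)
- scoop: white plastic pouring scoop holding the 8 marbles, a box-shaped cup 72 (x) x 54 (y) x 65 mm (z), walls 4 mm, 120 g empty give or take 40 percent, loose; origin at the centre of its underside, z up. The two side walls (outsides at y +-27 mm) are flat, upright and parallel: grip across them. The back wall (-x) is upright; the pouring lip is the top +x edge
- scoop_lip (a point): middle of the scoop's pouring lip: 36 mm along the scoop's +x, 65 mm above its underside. Between the side walls an inner ramp rises from the floor (at x +16 mm) out to this lip, 15 degrees from upright: the marbles begin to roll out when the scoop is tipped lip-down by about 75 degrees and the last leave by 85 to 90. A grip leaning towards the back wall keeps the hand from lying level then
- mat: round cork mat, 160 mm across, 4 mm thick, fixed on the table, on which the scoop stands; origin at the centre of its underside
- carton: bystander: small green game carton 35 x 55 x 75 mm, loose; origin at the centre of its underside
- pawn: bystander: turned wooden pawn, 40 mm across the foot, 70 mm high, loose; origin at the centre of its underside
- tin: bystander: round tin, 60 mm across, 60 mm high, loose; origin at the centre of its underside
- marble0_center (a point): centre of one of eight equal blue marbles, 22 mm across, 14 g, at first in the scoop
- marble1_center (a point): centre of one of eight equal blue marbles, 22 mm across, 14 g, at first in the scoop
- marble2_center (a point): centre of one of eight equal blue marbles, 22 mm across, 14 g, at first in the scoop
- marble3_center (a point): centre of one of eight equal blue marbles, 22 mm across, 14 g, at first in the scoop
- marble4_center (a point): centre of one of eight equal blue marbles, 22 mm across, 14 g, at first in the scoop
- marble5_center (a point): centre of one of eight equal blue marbles, 22 mm across, 14 g, at first in the scoop
- marble6_center (a point): centre of one of eight equal blue marbles, 22 mm across, 14 g, at first in the scoop
- marble7_center (a point): centre of one of eight equal blue marbles, 22 mm across, 14 g, at first in the scoop
Not all that is in view belongs to the job. What is shaped like the scoop but blue or orange is not meant.

How it is judged (in metres and radians):
On the way, in this order (a step that is already met when the one before it is completed fails the run):
1. all eight marbles lie in the box (x of marble0_center in the frame of giftbox between -0.056 and 0.056 m and y of marble0_center in the frame of giftbox between -0.056 and 0.056 m and z of marble0_center in the frame of giftbox between 0.004 and 0.052 m and x of marble1_center in the frame of giftbox between -0.056 and 0.056 m and y of marble1_center in the frame of giftbox between -0.056 and 0.056 m and z of marble1_center in the frame of giftbox between 0.004 and 0.052 m and x of marble2_center in the frame of giftbox between -0.056 and 0.056 m and y of marble2_center in the frame of giftbox between -0.056 and 0.056 m and z of marble2_center in the frame of giftbox between 0.004 and 0.052 m and x of marble3_center in the frame of giftbox between -0.056 and 0.056 m and y of marble3_center in the frame of giftbox between -0.056 and 0.056 m and z of marble3_center in the frame of giftbox between 0.004 and 0.052 m and x of marble4_center in the frame of giftbox between -0.056 and 0.056 m and y of marble4_center in the frame of giftbox between -0.056 and 0.056 m and z of marble4_center in the frame of giftbox between 0.004 and 0.052 m and x of marble5_center in the frame of giftbox between -0.056 and 0.056 m and y of marble5_center in the frame of giftbox between -0.056 and 0.056 m and z of marble5_center in the frame of giftbox between 0.004 and 0.052 m and x of marble6_center in the frame of giftbox between -0.056 and 0.056 m and y of marble6_center in the frame of giftbox between -0.056 and 0.056 m and z of marble6_center in the frame of giftbox between 0.004 and 0.052 m and x of marble7_center in the frame of giftbox between -0.056 and 0.056 m and y of marble7_center in the frame of giftbox between -0.056 and 0.056 m and z of marble7_center in the frame of giftbox between 0.004 and 0.052 m), for 0.2 s.
2. the empty scoop stands upright on the cork mat, released (horizontal distance between scoop and mat below 0.035 m and height (world z) of scoop below 0.01 m and angle between scoop's own z axis and vertical below 0.08 rad and linear speed of scoop below 0.03 m/s and contact force between the fingers and scoop below 0.1 N), for 0.2 s.
3. the lid is fully shut, hasp over the staple (value of joint lid below 0.035 rad), for 0.2 s.
At the end, for the whole second after the job is handed in: All eight marbles are in the box below its rim, the scoop stands upright (within 0.08 rad) and released on the mat with its centre within 35 mm of the mat's centre, and the lid is shut to within 0.035 rad and at rest (all of step 1 and all of step 2 and value of joint lid below 0.035 rad and velocity of joint lid between -0.05 and 0.05 rad/s); the robot touches nothing.
It fails at once if the carton is knocked over or shifted by more than 30 mm (distance of carton from where it was at the start of the episode above 0.03 m or angle between carton's own z axis and vertical above 0.5 rad).
It fails at once if the pawn is knocked over or shifted by more than 30 mm (distance of pawn from where it was at the start of the episode above 0.03 m or angle between pawn's own z axis and vertical above 0.5 rad).
It fails at once if the tin is knocked over or shifted by more than 30 mm (distance of tin from where it was at the start of the episode above 0.03 m or angle between tin's own z axis and vertical above 0.5 rad).
It fails at once if the lid is slammed (swings shut faster than 4 rad/s) (velocity of joint lid below -4 rad/s).
It fails at once if the box or its lid is forced with more than 60 N (contact force between any of the arm, the fingers and giftbox above 60 N).
It also fails if it takes over 72 s, if anything falls off the work surface, if the arm or the gripper's body presses on something with over 40 N, if the wrist force passes 120 N, or if a joint passes its speed limit or range.

## Working session

There is one attempt and no reset: what is moved stays moved. The work goes in short steps, Python scripts to look and compute and a tool call to move; the robot and the scene stay as the last step left them, time stands still between calls to the robot, and variables do not carry over. Pictures are saved under pics/ and viewed, at most 10 in all, crops included, and the job is handed in when it is done.

Besides the shell and the picture viewer there is one more tool, called after "Call:" in YAML: its name, and indented under it one key for each argument. drive_tool: Moves the arm, as the interface text tells. Shifts and turns lie within -1 to 1; 1 stands for 500 mm of shift or 360 degrees of turn. Its arguments: {"type":"object","properties":{"steps":{"type":"array","items":{"type":"array","items":{"type":"array","items":{"type":"number","minimum":-1,"maximum":1}}}},"grip_force":{"type":"number"}},"required":["steps"]}

```bash
mkdir -p pics; python3 - <<'E'
from station import bot,capture,camera_params
import cv2
for n in("scene","top"):
    cv2.imwrite(f"pics/{n}0.png",capture(n)[:,:,::-1]); print(n,camera_params(n))
print(camera_params("wrist"));print(bot.state())
E
```

```text
scene {'fov_y': 42.349664860125486, 'cx': 246.44898687883173, 'cy': 193.41708220701514, 'extrinsics': array([[ 1.33992857e-01, -5.90720248e-01,  7.95672987e-01,
         1.53419150e+03],
       [ 9.90746866e-01,  6.23528055e-02, -1.20551961e-01,
        -1.48903923e+02],
       [ 2.16000411e-02,  8.04463620e-01,  5.93609065e-01,
         8.59219576e+02],
       [ 0.00000000e+00,  0.00000000e+00,  0.00000000e+00,
         1.00000000e+00]])}
top {'fov_y': 55.771814511507735, 'cx': 257.955822602885, 'cy': 189.8395777328217, 'extrinsics': array([[ 1.86899399e-02,  9.88413092e-01, -1.50632817e-01,
         3.86228004e+02],
       [-9.99821725e-01,  1.88809975e-02, -1.61869104e-04,
        -2.40931882e+00],
       [ 2.68410431e-03,  1.50608989e-01,  9.88589767e-01,
         9.79178726e+02],
       [ 0.00000000e+00,  0.00000000e+00,  0.00000000e+00,
         1.00000000e+00]])}
{'fov_y': 61.889417337756285, 'cx': 262.52548816926895, 'cy': 193.24473050815837, 'tool_from_camera': array([[ 1.52391931e-03,  9.47710309e-01,  3.19128262e-01,
         8.15960133e+01],
       [ 9.99998073e-01, -1.83
[... 237 characters left out ...]
 'qpos': array([-1.31171745e+00,  3.08940555e-01,  1.63508019e+00,  8.21787379e-06,
        1.19970427e+00, -6.96789563e-02]), 'joint_velocities': array([-0.00144643, -0.00212955, -0.00150466,  0.00053838, -0.00074045,
       -0.00031366]), 'joint_efforts': array([-6.42942123e-04, -4.16406906e+01, -2.77644843e+01, -1.15880589e-04,
        4.00556179e-03, -1.23428188e-05]), 'position': array([ 201.58624331, -590.79584196,  230.13786179]), 'tcp_rot': array([ 9.86519864e-01,  1.63638082e-01, -9.70059135e-05, -1.06176541e-03]), 'wrist_force': array([-0.79078261, -0.20588543, -0.14440042]), 'torque': array([-0.00830079,  0.0216016 , -0.10167264]), 'grasp_force': 0.0, 'opening': 85.42017740499986}
```

View pics/top0.png

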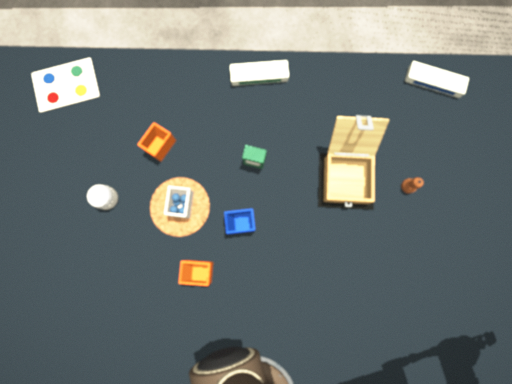

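View pics/scene0.png

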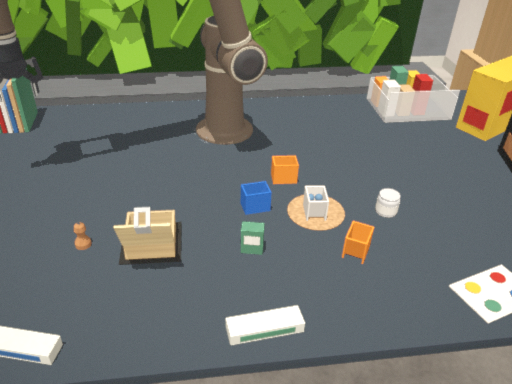

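```bash
cat > h.py <<'E'
import numpy as np
from station import bot,capture,camera_params
from scipy.spatial.transform import Rotation as R
def cam(n,st=None):
    p=camera_params(n); f=192/np.tan(np.radians(p['fov_y'])/2)
    if n=="wrist":
        T=np.eye(4);T[:3,:3]=R.from_quat(st['tcp_rot']).as_matrix();T[:3,3]=st['position'];E=T@p['tool_from_camera']
    else:E=p['extrinsics']
    return f,p['cx'],p['cy'],E
def px2w(c,u,v,z):
    f,cx,cy,E=c; d=E[:3,:3]@np.array([(u-cx)/f,-(v-cy)/f,-1]);o=E[:3,3]
    return o+d*(z-o[2])/d[2]
def w2px(c,P):
    f,cx,cy,E=c; q=E[:3,:3].T@(np.array(P)-E[:3,3]); return np.array([cx+f*q[0]/-q[2],cy-f*q[1]/-q[2]])
E
python3 - <<'E'
from h import *
import cv2
t=cv2.imread("pics/top0.png")
a=cv2.resize(t[170:245,140:220],None,fx=5,fy=5,interpolation=cv2.INTER_CUBIC)
b=cv2.resize(t[110:215,315:395],None,fx=5,fy=5,interpolation=cv2.INTER_CUBIC)
o=np.zeros((525,800,3),np.uint8);o[:375,:400]=a;o[:,400:]=b
cv2.imwrite("pics/c1.png",o)
c=cam("top")
for n,u,v,z in[("mat",180,207,4),("scoop",178,202,65),("boxrimc",350,178,55),("carton",254,157,75),("pawn",407,186,0),("tin",102,197,60),("blue",240,222,60)]:print(n,px2w(c,u,v,z).round())
c=cam("scene")
for n,u,v,z in[("mat",316,212,4),("tin",388,194,60),("pawn",83,245,0)]:print(n,px2w(c,u,v,z).round())
E
```

```text
mat [484. 207.   4.]
scoop [490. 200.  65.]
boxrimc [ 563. -240.   55.]
carton [609.   9.  75.]
pawn [ 554. -410.    0.]
tin [500. 395.  60.]
blue [443.  42.  60.]
mat [494. 206.   4.]
tin [506. 399.  60.]
pawn [ 557. -416.    0.]
```

View pics/c1.png

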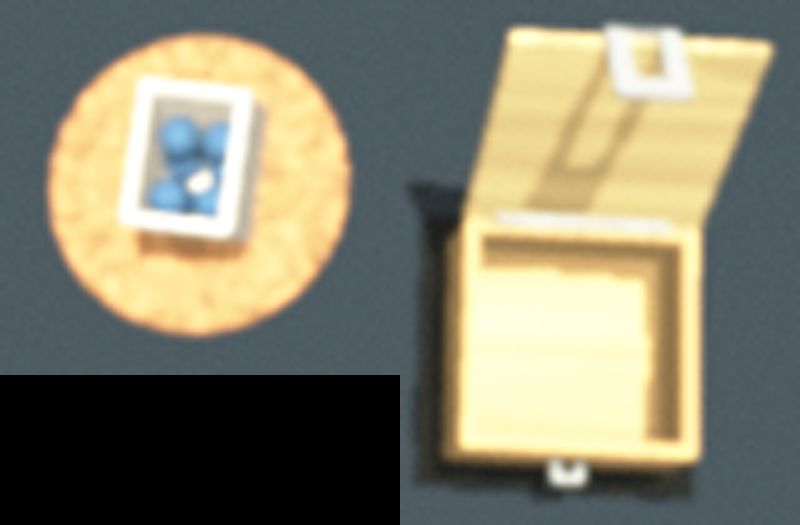

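```bash
cat >> h.py <<'E'
def tool(th,a):
    "tool x heading th deg when vertical, then lean: tool z tilts toward world heading th+180 by a deg (hand behind toward th)"
    return R.from_euler('z',th,degrees=True)*R.from_euler('x',180,degrees=True)*R.from_euler('y',-a,degrees=True)
def row(p,Rt,st=None,p0=None,R0=None):
    "row numbers from current (or given commanded) pose to world pose"
    if p0 is None:
        st=st or bot.state();p0=st['position'];R0=R.from_quat(st['tcp_rot'])
    d=R0.inv().apply(np.array(p)-p0)/500; w=(R0.inv()*Rt).as_rotvec()/(2*np.pi)
    return np.r_[d,w].round(4).tolist()
E
python3 - <<'E'
from h import *
print(tool(180,0).apply(np.eye(3)).round(2),tool(180,30).apply([0,0,1]))
s=bot.state();print(row([400,200,260],tool(179,0),s))
E
```

```text
[[-1.  0.  0.]
 [ 0.  1.  0.]
 [ 0.  0. -1.]] [ 5.00000000e-01  4.48251839e-17 -8.66025404e-01]
[0.8862, -1.3689, -0.0567, -0.0, -0.0005, -0.4449]
```

Call:
drive_tool:
  steps:
    - [[0.44,-0.68,-0.05,0,0,-0.22,1],[0.44,-0.68,-0.05,0,0,-0.22,1],[0.44,-0.68,-0.05,0,0,-0.22,1],[0.44,-0.68,-0.05,0,0,-0.22,1],[0.44,-0.68,-0.05,0,0,-0.22,1],[0.44,-0.68,-0.05,0,0,-0.22,1],[0.44,-0.68,-0.05,0,0,-0.22,1],[0.44,-0.68,-0.05,0,0,-0.22,1],[0.44,-0.68,-0.05,0,0,-0.22,1],[0.44,-0.68,-0.05,0,0,-0.22,1],[0.44,-0.68,-0.05,0,0,-0.22,1],[0.44,-0.68,-0.05,0,0,-0.22,1]]

```text
t: 1.1
position: [300.3, -197.0, 256.1]
tcp_rot: [0.653, 0.757, -0.0, 0.0]
wrist_force: [0.5, 0.8, 0.5]
opening: 85.5
grasp_force: 0.0
```

```bash
python3 - <<'E'
from h import *
s=bot.state();print(s['t'],s['qpos'],s['position'],row([400,200,270],tool(179,0),s))
E
```

```text
1.1 [-7.01850261e-01 -2.72950315e-01  2.17337216e+00 -4.67016140e-05
  1.24089037e+00 -8.48532974e-01] [ 300.32937943 -196.9703588   256.11195853] [0.7563, 0.3133, -0.0279, -0.0, 0.0, -0.2239]
```

Call:
drive_tool:
  steps:
    - [[0.756,0.313,-0.028,0,0,-0.224,1],[0.756,0.313,-0.028,0,0,-0.224,1],[0.756,0.313,-0.028,0,0,-0.224,1],[0.756,0.313,-0.028,0,0,-0.224,1],[0.756,0.313,-0.028,0,0,-0.224,1],[0.756,0.313,-0.028,0,0,-0.224,1],[0.756,0.313,-0.028,0,0,-0.224,1],[0.756,0.313,-0.028,0,0,-0.224,1],[0.756,0.313,-0.028,0,0,-0.224,1],[0.756,0.313,-0.028,0,0,-0.224,1],[0.756,0.313,-0.028,0,0,-0.224,1],[0.756,0.313,-0.028,0,0,-0.224,1],[0.756,0.313,-0.028,0,0,-0.224,1]]

```text
t: 2.18
position: [402.7, 197.5, 269.6]
tcp_rot: [0.012, 1.0, -0.0, -0.001]
wrist_force: [0.0, -0.3, -0.1]
opening: 85.1
grasp_force: 0.0
```

```bash
python3 - <<'E'
from h import *
import cv2
s=bot.state();print(s['t'],s['qpos'],s['position'],s['tcp_rot'])
im=capture("wrist");cv2.imwrite("pics/w1.png",cv2.resize(im[:,:,::-1],(800,600),interpolation=cv2.INTER_CUBIC))
np.save("w1.npy",[s['position'].tolist()+s['tcp_rot'].tolist()])
c=cam("wrist",s);print(w2px(c,[490,203,4]))
E
```

```text
2.1833 [ 3.59086719e-01 -7.93475837e-02  1.98562510e+00 -4.25850349e-04
  1.23673236e+00 -1.18664244e+00] [402.74194177 197.50061138 269.58858999] [ 1.24632990e-02  9.99922059e-01 -4.44692988e-04 -5.87217435e-04]
[267.79013378 215.78631408]
```

View pics/w1.png

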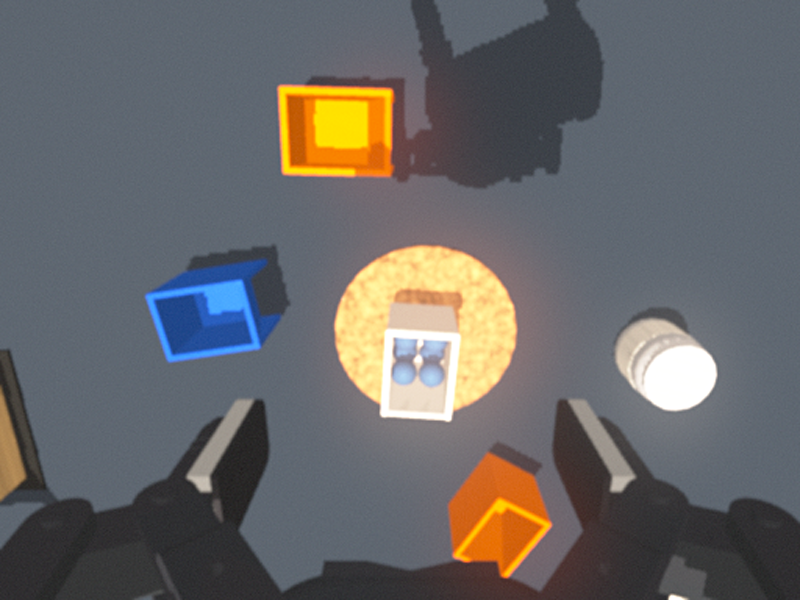

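```bash
cat >> h.py <<'E'
from scipy.optimize import least_squares
def fit(c,px,obj,x0,z0):
    def P(x): return np.c_[(R.from_euler('z',x[2]).apply(obj))[:,:2]+x[:2],obj[:,2]+z0]
    r=least_squares(lambda x:np.ravel([w2px(c,p) for p in P(x)]-px),x0,x_scale=[10,10,.05]); return r.x,r.fun
E
python3 - <<'E'
from h import *
import cv2
v=np.load("w1.npy")[0];s=dict(position=v[:3],tcp_rot=v[3:]);c=cam("wrist",s)
k=1.5625
print("mat",px2w(c,426/k,328/k,4))
px=np.array([[387,332],[459,333],[452,418],[382,416]])/k
obj=np.array([[-36,27,65],[-36,-27,65],[36,-27,65],[36,27,65.]])  # image left = +? 
print(w2px(c,[490,240,69]),w2px(c,[490,160,69]))
best=None
for o in(obj,obj*[1,-1,1]):
    x,f=fit(c,px,o,[490,203,0.],4);print(x,f.round(1))
    if best is None or np.abs(f).sum()<best[1]:best=(x,np.abs(f).sum())
x=best[0];im=cv2.imread("pics/w1.png")[290:440,340:540];im=cv2.resize(im,None,fx=4,fy=4,interpolation=cv2.INTER_CUBIC)
def pp(P):
    w=R.from_euler('z',x[2]).apply(P)+[x[0],x[1],4];q=w2px(c,w)*k;return tuple(int(t) for t in (q-[340,290])*4)
for xf,col in((16,(0,255,0)),(-16,(0,0,255)),(32,(255,0,255))):
    cv2.line(im,pp([xf,-23,4]),pp([xf,23,4]),col,1)
for P in obj: cv2.circle(im,pp(P),4,(0,255,255),1)
cv2.imwrite("pics/c2.png",im)
E
```

```text
mat [481.48361569 209.793669     4.        ]
[299.90985576 236.23493614] [232.40760122 237.67507522]
[ 4.96447478e+02  2.03054076e+02 -1.90937574e-01] [ 49.4   5.3 -42.6  -2.6 -47.3  -2.9  40.9   4.8]
[ 4.94962045e+02  2.03058172e+02 -7.00778053e-02] [-0.6 -0.9  0.   0.5 -0.1  0.5  0.7 -0. ]
```

View pics/c2.png

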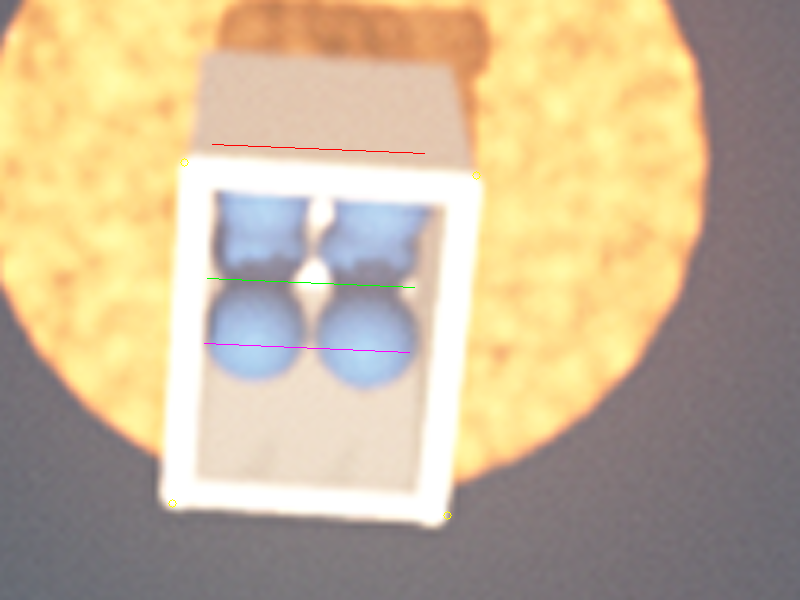

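```bash
python3 - <<'E'
from h import *
import cv2
v=np.load("w1.npy")[0];s=dict(position=v[:3],tcp_rot=v[3:]);c=cam("wrist",s);k=1.5625
def pp(x,y,z):
    w=R.from_euler('z',-.07).apply([x,y,z])+[495,203,4];return ((w2px(c,w)*k-[340,290])*4).round()
for n,L in(("far",[(-21,15),(4,15),(-21,37),(9,37),(13,37)]),("near",[(21,15),(-4,15),(21,37),(-9,37),(-13,37)])):
    for x,z in L:print(n,x,z,pp(x,12,z))
# ramp hyp edges
print("ramp top inner far",pp(32,0,65),"back inner",pp(-32,0,65))
p=cv2.imread("pics/scene0.png")[170:235,280:360];cv2.imwrite("pics/c3.png",cv2.resize(p,None,fx=9,fy=9,interpolation=cv2.INTER_CUBIC)[:585,:720])
E
```

```text
far -21 15 [377. 148.]
far 4 15 [370. 257.]
far -21 37 [382. 188.]
far 9 37 [373. 324.]
far 13 37 [372. 341.]
near 21 15 [365. 328.]
near -4 15 [372. 222.]
near 21 37 [370. 376.]
near -9 37 [379. 243.]
near -13 37 [380. 225.]
ramp top inner far [311. 492.] back inner [329. 189.]
```

View pics/c3.png

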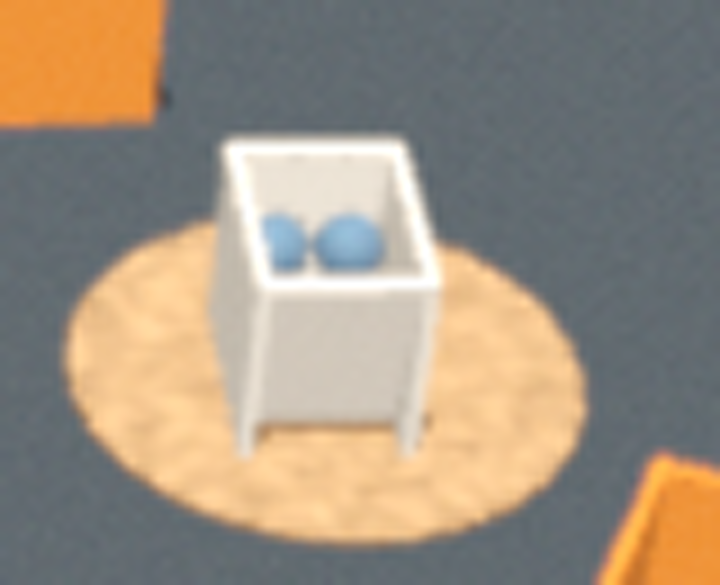

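```bash
python3 - <<'E'
from h import *
Rg=tool(176,30);d=Rg.apply([0,0,1]);print(d)
g=np.array([495,203,46])+19*d;print("grasp",g)
s=bot.state();print(row(g-110*d,Rg,s))
E
```

```text
[ 0.49878203 -0.03487824 -0.8660254 ]
grasp [504.47685848 202.3373135   29.54551733]
[-0.0937, 0.0208, 0.2896, 0.0017, -0.0835, 0.0067]
```

Call:
drive_tool:
  steps:
    - [[-0.0937,0.0208,0.2896,0.0017,-0.0835,0.0067,1],[-0.0937,0.0208,0.2896,0.0017,-0.0835,0.0067,1],[-0.0937,0.0208,0.2896,0.0017,-0.0835,0.0067,1],[-0.0937,0.0208,0.2896,0.0017,-0.0835,0.0067,1],[-0.0937,0.0208,0.2896,0.0017,-0.0835,0.0067,1],[-0.0937,0.0208,0.2896,0.0017,-0.0835,0.0067,1],[-0.0937,0.0208,0.2896,0.0017,-0.0835,0.0067,1],[-0.0937,0.0208,0.2896,0.0017,-0.0835,0.0067,1]]

```text
t: 2.9
position: [448.8, 205.7, 124.7]
tcp_rot: [0.033, 0.966, -0.009, 0.258]
wrist_force: [0.0, 0.1, 0.5]
opening: 85.5
grasp_force: 0.0
```

```bash
python3 - <<'E'
from h import *
import cv2
Rg=tool(176,30);d=Rg.apply([0,0,1])
g=np.array([495,203,46])+19*d
s=bot.state();print(s['position'],s['qpos'],row(g,Rg,s))
im=capture("wrist");cv2.imwrite("pics/w2.png",cv2.resize(im[:,:,::-1],(800,600),interpolation=cv2.INTER_CUBIC))
c=cam("wrist",s)
for P in[[-36,27,65],[-36,-27,65],[36,-27,65],[36,27,65.]]:print(w2px(c,R.from_euler('z',-.07).apply(P)+[495,203,4])*1.5625)
E
```

```text
[448.77298779 205.70761275 124.68870318] [ 0.51983367  0.02422404  2.32707552 -0.70749157  0.44026396 -0.38874676] [-0.0018, 0.0009, 0.2206, 0.0001, -0.0002, 0.0003]
[476.27130433 296.96248764]
[345.3710921  296.73144468]
[358.32262632 389.45365221]
[462.09668342 389.57608068]
```

View pics/w2.png

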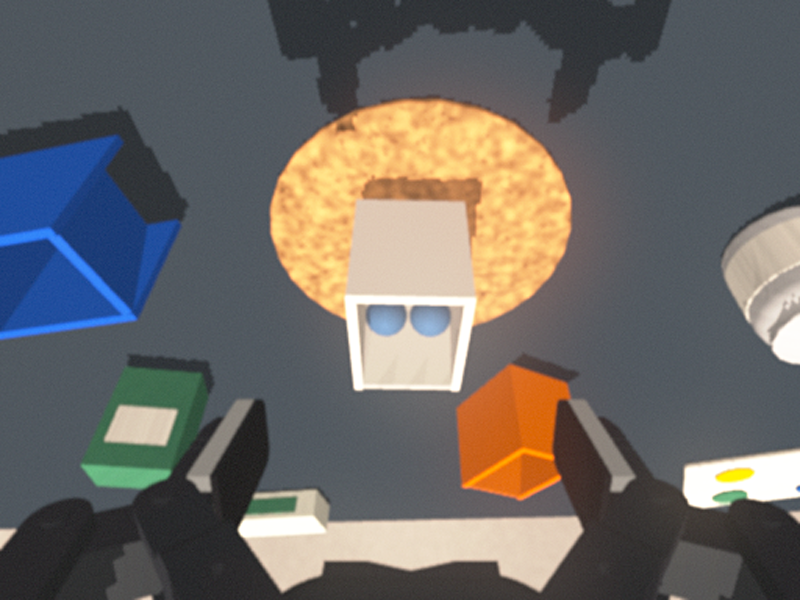

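Call:
drive_tool:
  steps:
    - [[-0.0018,0.0009,0.06,0,0,0,1],[-0.0018,0.0009,0.12,0,0,0,1],[-0.0018,0.0009,0.17,0,0,0,1],[-0.0018,0.0009,0.205,0,0,0,1],[-0.0018,0.0009,0.2206,0,0,0,1],[-0.0018,0.0009,0.2206,0,0,0,1],[-0.0018,0.0009,0.2206,0,0,0,0.5],[-0.0018,0.0009,0.2206,0,0,0,0.3],[-0.0018,0.0009,0.2206,0,0,0,0.3],[-0.0018,0.0009,0.2206,0,0,0,0.3],[-0.0018,0.0009,0.2206,0,0,0,0.3],[-0.0018,0.0009,0.2206,0,0,0,0.3],[-0.0018,0.0009,0.2206,0,0,0,0.3]]
  grip_force: 45

```text
t: 4.03
position: [506.4, 203.6, 33.4]
tcp_rot: [0.032, 0.965, -0.009, 0.26]
wrist_force: [-2.3, -3.3, 7.5]
opening: 53.9
grasp_force: 48.4
```

```bash
python3 - <<'E'
from h import *
s=bot.state();print(s)
p=s['position'];R0=R.from_quat(s['tcp_rot'])
up=tool(176,30)
print(row(p+[-20,0,130],R0,s))
E
```

```text
{'t': 4.0333, 'qpos': array([ 0.44571687,  0.32402305,  2.24892092, -1.19322246,  0.26796696,
        0.06286708]), 'joint_velocities': array([ 0.00028997,  0.00166694, -0.00121303, -0.00102474,  0.00055096,
        0.0003124 ]), 'joint_efforts': array([ 1.07307885e+00, -2.78045261e+01, -1.59280086e+01, -4.13283426e-01,
       -8.13535284e-01, -1.25193573e-02]), 'position': array([506.43510655, 203.62617344,  33.37216257]), 'tcp_rot': array([ 0.0322859 ,  0.96515176, -0.00876195,  0.25954368]), 'wrist_force': array([-2.29386347, -3.32443704,  7.47700481]), 'torque': array([-0.33676189, -0.02514403, -0.20023888]), 'grasp_force': 48.43983829021454, 'opening': 53.8849788750132}
[-0.0959, -0.0027, -0.2449, 0.0, 0.0, 0.0]
```

```bash
cat >> h.py <<'E'
def T(p,r):
    M=np.eye(4);M[:3,:3]=r.as_matrix();M[:3,3]=p;return M
Tg=T([506.43,203.63,33.37],R.from_quat([.0322859,.96515176,-.00876195,.25954368]))
Ts=T([495,203.3,4],R.from_euler('z',-.07)); TS=np.linalg.inv(Tg)@Ts   # scoop in tool
def toolfor(lip,yaw,tip):
    "tool pose for scoop lip point world, yaw deg of lip heading, tip deg lip-down"
    r=R.from_euler('z',yaw,degrees=True)*R.from_euler('y',tip,degrees=True)
    S=T(np.array(lip)-r.apply([36,0,65]),r); M=S@np.linalg.inv(TS); return M[:3,3],R.from_matrix(M[:3,:3])
E
python3 - <<'E'
from h import *
s=bot.state()
p=s['position'];R0=R.from_quat(s['tcp_rot'])
p2=np.array([440,150,200]); 
for lip,yaw,tip in(((555,-240,68),180,83),((530,-210,190),180,20)):
    P,r=toolfor(lip,yaw,tip);print(P,r.apply(np.eye(3)).round(2))
E
```

```text
[ 593.36497341 -241.12863858   88.09534676] [[ 0.6  0.   0.8]
 [ 0.  -1.   0. ]
 [ 0.8 -0.  -0.6]]
[ 565.32241851 -211.12863858  164.93965491] [[ 0.98  0.   -0.18]
 [ 0.   -1.    0.  ]
 [-0.18 -0.   -0.98]]
```

Call:
drive_tool:
  steps:
    - [[-0.01,0,-0.025,0,0,0,0.3],[-0.03,0,-0.07,0,0,0,0.3],[-0.05,0,-0.125,0,0,0,0.3],[-0.07,0,-0.18,0,0,0,0.3],[-0.09,0,-0.225,0,0,0,0.3],[-0.096,0,-0.245,0,0,0,0.3],[-0.096,0,-0.245,0,0,0,0.3]]

```text
t: 4.62
position: [487.1, 206.5, 165.3]
tcp_rot: [0.032, 0.965, -0.006, 0.261]
wrist_force: [-0.3, 0.5, -2.3]
opening: 53.5
grasp_force: 48.9
```

```bash
python3 - <<'E'
from h import *
s=bot.state();print(s['qpos'],s['position'],s['wrist_force'],s['opening'],s['grasp_force'])
M=T(s['position'],R.from_quat(s['tcp_rot']))@TS;print(M.round(2))
P,r=toolfor((480,-60,230),-50,5);print(P,row(P,r,s))
E
```

```text
[ 4.71114399e-01  2.00028981e-03  2.24205038e+00 -5.61200993e-01
  4.97628972e-01 -5.89889739e-01] [487.12878376 206.48338467 165.29388497] [-0.2601593   0.54243454 -2.27971286] 53.47460255185342 48.910844922065735
[[ 1.0000e+00  7.0000e-02 -0.0000e+00  4.7578e+02]
 [-7.0000e-02  1.0000e+00 -0.0000e+00  2.0627e+02]
 [ 0.0000e+00  0.0000e+00  1.0000e+00  1.3589e+02]
 [ 0.0000e+00  0.0000e+00  0.0000e+00  1.0000e+00]]
[463.10260332 -38.10661688 196.65145083] [-0.0188, -0.491, -0.0642, 0.0601, 0.0132, 0.1131]
```

```bash
python3 - <<'E'
from h import *
import cv2
B=(563,-240,np.radians(1.5));phi=1.9
def W(P):return R.from_euler('z',B[2]).apply(P)+[B[0],B[1],0]
outs=[]
for n,(u0,v0,w,h),k in(("top",(315,110,80,105),5),("scene",(105,190,80,85),5)):
    im=cv2.imread(f"pics/{n}0.png")[v0:v0+h,u0:u0+w];im=cv2.resize(im,None,fx=k,fy=k,interpolation=cv2.INTER_CUBIC);c=cam(n)
    def pp(P):return tuple(int(t) for t in (w2px(c,W(P))-[u0,v0])*k+k/2)
    def poly(L,col):cv2.polylines(im,[np.array([pp(P) for P in L])],True,col,1)
    q=[(-60,-60),(60,-60),(60,60),(-60,60)]
    poly([(x,y,55) for x,y in q],(0,0,255));poly([(x,y,0) for x,y in q],(0,255,0))
    for ph,col in((1.9,(255,0,255)),(1.7,(255,0,0))):
        e=[60-122*np.cos(ph)+6*0,55.5+122*np.sin(ph)]
        poly([(60,61,55),(60,-61,55),(e[0],-61,e[1]),(e[0],61,e[1])],col)
    outs.append(im)
o=np.zeros((525,800,3),np.uint8);o[:525,:400]=outs[0];o[:425,400:]=outs[1];cv2.imwrite("pics/c4.png",o)
E
```

```text
(no output)
```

View pics/c4.png

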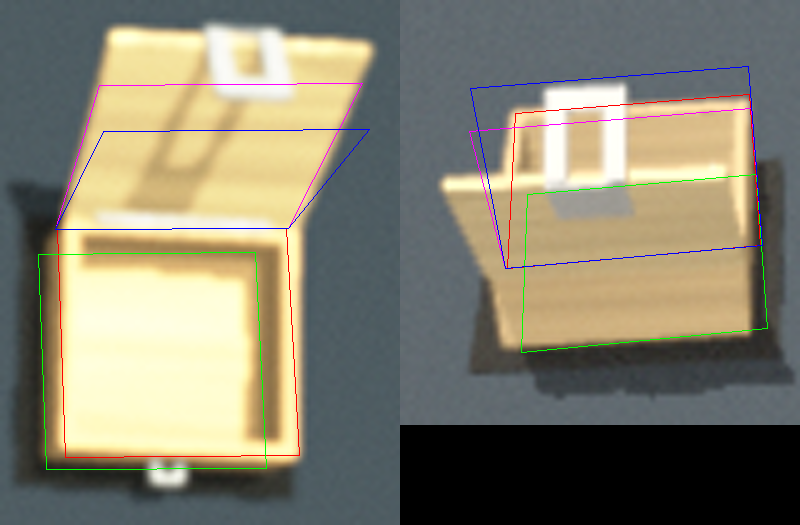

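```bash
python3 - <<'E'
from h import *
ct,cs=cam("top"),cam("scene")
t=lambda a,b:((a-2.5)/5+315,(b-2.5)/5+110); s=lambda a,b:((a-402.5)/5+105,(b-2.5)/5+190)
obs=[(ct,(60,-60,55),t(300,228)),(ct,(-60,-60,55),t(300,457)),(ct,(-60,60,55),t(63,457)),(ct,(60,60,55),t(60,228)),
(cs,(-60,-60,55),s(513,110)),(cs,(-60,60,55),s(752,97)),(cs,(60,-60,0),s(505,350)),(cs,(60,60,0),s(752,331))]
lid=[(ct,61,t(110,29)),(ct,-61,t(373,45)),(cs,-61,s(444,182))]
def f(x):
    W=lambda P:R.from_euler('z',x[2]).apply(P)+[x[0],x[1],2]
    r=[w2px(c,W(P))-q for c,P,q in obs]
    e=lambda y:(60-122*np.cos(x[3])+3*np.sin(x[3]),y,55.5+122*np.sin(x[3])+3*np.cos(x[3]))
    r+=[w2px(c,W(e(y)))-q for c,y,q in lid]
    return np.ravel(r)
r=least_squares(f,[563,-240,0,2.],x_scale=[10,10,.05,.1]);print(r.x,r.fun.round(1))
s=bot.state()
P,q=toolfor((470,-30,200),-90,30);print(P,row(P,q,s))
E
```

```text
[ 5.63804472e+02 -2.43054621e+02 -2.27505328e-02  2.10409176e+00] [-0.1  0.7  0.2  0.5  0.7 -1.4  1.9 -1.2  0.4 -0.5 -0.5 -0.3  0.8 -0.6
  0.7  0.2  0.4  0.9 -0.4 -0.2  1.   0.4]
[471.12863858   9.13747487 181.45405147] [-0.0118, -0.3958, -0.0326, 0.0636, 0.0665, 0.2329]
```

Call:
drive_tool:
  steps:
    - [[-0.001,-0.02,-0.002,0.003,0.003,0.012,0.3],[-0.001,-0.05,-0.004,0.008,0.008,0.028,0.3],[-0.003,-0.08,-0.006,0.012,0.013,0.045,0.3],[-0.004,-0.12,-0.009,0.018,0.019,0.064,0.3],[-0.005,-0.155,-0.012,0.023,0.024,0.083,0.3],[-0.006,-0.19,-0.015,0.028,0.029,0.102,0.3],[-0.007,-0.225,-0.018,0.033,0.035,0.121,0.3],[-0.008,-0.26,-0.021,0.038,0.04,0.14,0.3],[-0.009,-0.295,-0.024,0.043,0.045,0.159,0.3],[-0.01,-0.325,-0.027,0.049,0.051,0.178,0.3],[-0.011,-0.355,-0.029,0.054,0.056,0.196,0.3],[-0.0115,-0.38,-0.031,0.058,0.061,0.213,0.3],[-0.0118,-0.392,-0.032,0.062,0.065,0.227,0.3],[-0.0118,-0.3958,-0.0326,0.0636,0.0665,0.2329,0.3],[-0.0118,-0.3958,-0.0326,0.0636,0.0665,0.2329,0.3]]

```text
t: 5.87
position: [469.6, 7.0, 177.4]
tcp_rot: [0.707, 0.707, -0.004, -0.0]
wrist_force: [-0.1, 0.6, -2.9]
opening: 53.9
grasp_force: 48.9
```

```bash
cat >> h.py <<'E'
Bx=np.array([563.8,-243,2.]);By=-0.0228
def box(P):return R.from_euler('z',By).apply(P)+Bx
E
python3 - <<'E'
from h import *
s=bot.state();print(s['t'],s['qpos'],s['position'],s['wrist_force'],s['opening'],s['grasp_force'])
M=T(s['position'],R.from_quat(s['tcp_rot']))@TS;print(M.round(2))
P,q=toolfor(box((-10,0,150)),-181.3,30);print(P,q.apply([0,0,1]),row(P,q,s))
E
```

```text
5.8667 [-0.07353136  0.07386879  2.03275462 -0.00745079  1.04059562 -0.07021304] [469.58111518   6.98150172 177.42144341] [-0.13795891  0.59041929 -2.94802081] 53.88579735309004 48.853198885917664
[[-1.0000e-02  1.0000e+00  1.0000e-02  4.6836e+02]
 [-8.7000e-01 -0.0000e+00 -5.0000e-01  3.1440e+01]
 [-5.0000e-01 -1.0000e-02  8.7000e-01  1.5758e+02]
 [ 0.0000e+00  0.0000e+00  0.0000e+00  1.0000e+00]]
[ 592.90439453 -244.78829277  133.45405147] [-0.0018366  -0.00137038 -0.99999737] [-0.5031, 0.2469, 0.0895, 0.0001, 0.0011, 0.2532]
```

Call:
drive_tool:
  steps:
    - [[-0.02,0.01,0.002,0,0,0.012,0.3],[-0.06,0.03,0.006,0,0,0.03,0.3],[-0.1,0.05,0.01,0,0,0.05,0.3],[-0.145,0.07,0.015,0,0,0.07,0.3],[-0.19,0.092,0.02,0,0,0.09,0.3],[-0.235,0.115,0.025,0,0,0.11,0.3],[-0.28,0.137,0.03,0,0,0.13,0.3],[-0.325,0.16,0.035,0,0,0.15,0.3],[-0.37,0.18,0.042,0,0,0.17,0.3],[-0.41,0.2,0.05,0,0,0.19,0.3],[-0.445,0.22,0.06,0,0,0.21,0.3],[-0.475,0.235,0.07,0,0,0.228,0.3],[-0.495,0.244,0.08,0,0,0.242,0.3],[-0.5031,0.2469,0.088,0,0.001,0.2532,0.3],[-0.5031,0.2469,0.088,0,0.001,0.2532,0.3],[-0.5031,0.2469,0.088,0,0.001,0.2532,0.3]]

```text
t: 7.2
position: [592.8, -242.3, 134.1]
tcp_rot: [1.0, -0.007, -0.001, 0.0]
wrist_force: [0.6, 0.8, -2.9]
opening: 53.5
grasp_force: 48.8
```

```bash
python3 - <<'E'
from h import *
s=bot.state();print(s['t'],s['qpos'],s['position'],s['wrist_force'],s['opening'],s['grasp_force'])
M=T(s['position'],R.from_quat(s['tcp_rot']))@TS;print(M.round(2))
for x,z,tip in((-10,130,42),(-10,112,54),(-10,92,63),(-10,76,70),(-10,72,73)):
    P,q=toolfor(box((x,0,z)),-181.3,tip);print(row(P,q,s))
E
```

```text
7.2 [-0.45515039  0.43940716  1.66457985 -0.00208348  1.04004188  1.13132392] [ 592.81809782 -242.34319662  134.10147754] [ 0.61857467  0.76484437 -2.85131642] 53.49217289846949 48.83398354053497
[[-8.7000e-01 -2.0000e-02 -5.0000e-01  6.1735e+02]
 [ 2.0000e-02 -1.0000e+00  1.0000e-02 -2.4162e+02]
 [-5.0000e-01 -0.0000e+00  8.7000e-01  1.1433e+02]
 [ 0.0000e+00  0.0000e+00  0.0000e+00  1.0000e+00]]
[0.0063, 0.0049, 0.0242, -0.0003, 0.0335, 0.0009]
[0.0087, 0.0049, 0.0422, -0.0005, 0.0668, 0.0009]
[0.008, 0.0049, 0.0687, -0.0006, 0.0918, 0.0009]
[0.006, 0.0049, 0.0903, -0.0007, 0.1113, 0.0009]
[0.0048, 0.0049, 0.0939, -0.0008, 0.1196, 0.0009]
```

Call:
drive_tool:
  steps:
    - [[0.003,0.0049,0.012,0,0.016,0.0009,0.3],[0.0063,0.0049,0.0242,0,0.0335,0.0009,0.3],[0.0075,0.0049,0.033,0,0.05,0.0009,0.3],[0.0087,0.0049,0.0422,0,0.0668,0.0009,0.3],[0.0085,0.0049,0.055,-0.0005,0.08,0.0009,0.3],[0.008,0.0049,0.0687,-0.0006,0.0918,0.0009,0.3],[0.007,0.0049,0.08,-0.0006,0.102,0.0009,0.3],[0.006,0.0049,0.0903,-0.0007,0.1113,0.0009,0.3],[0.006,0.0049,0.0903,-0.0007,0.1113,0.0009,0.3],[0.006,0.0049,0.0903,-0.0007,0.1113,0.0009,0.3]]

```text
t: 8.03
position: [595.4, -244.7, 89.5]
tcp_rot: [0.94, -0.009, 0.342, 0.006]
wrist_force: [-0.4, 0.0, -2.2]
opening: 53.1
grasp_force: 48.9
```

```bash
python3 - <<'E'
from h import *
import cv2
s=bot.state();print(s['t'],s['qpos'],s['position'],s['wrist_force'],s['opening'],s['grasp_force'])
M=T(s['position'],R.from_quat(s['tcp_rot']))@TS;print((M@[36,0,65,1])[:3]-Bx, M[:3,2])
im=capture("scene")[170:290,80:240];jm=capture("top")[100:230,300:430]
o=np.zeros((520,800,3),np.uint8);o[:360,:480]=cv2.resize(im,None,fx=3,fy=3,interpolation=2);a=cv2.resize(jm,(320,320));o[:320,480:]=a
cv2.imwrite("pics/c5.png",o[:,:,::-1])
for x,z,tip in((-10,70,76),(-10,70,80),(-10,70,84),(-10,71,88),(-10,72,92)):
    P,q=toolfor(box((x,0,z)),-181.3,tip);print(row(P,q,s))
E
```

```text
8.0333 [-0.64279849  0.33820169  2.13718868  1.41038357  0.38469535 -0.33082628] [ 595.41683183 -244.70706628   89.4922809 ] [-0.41856013  0.01843071 -2.18389084] 53.14578586451991 48.85875999927521
[-10.22361368   0.36924862  76.44538056] [-0.94017575  0.02294799  0.3399161 ]
[-0.0046, 0.0003, 0.002, 0.0004, 0.0163, 0.0002]
[-0.0028, 0.0003, -0.0038, 0.0003, 0.0274, 0.0003]
[-0.0014, 0.0003, -0.0097, 0.0003, 0.0385, 0.0003]
[0.0009, 0.0003, -0.0172, 0.0002, 0.0496, 0.0003]
[0.0028, 0.0004, -0.0247, 0.0002, 0.0608, 0.0004]
```

View pics/c5.png

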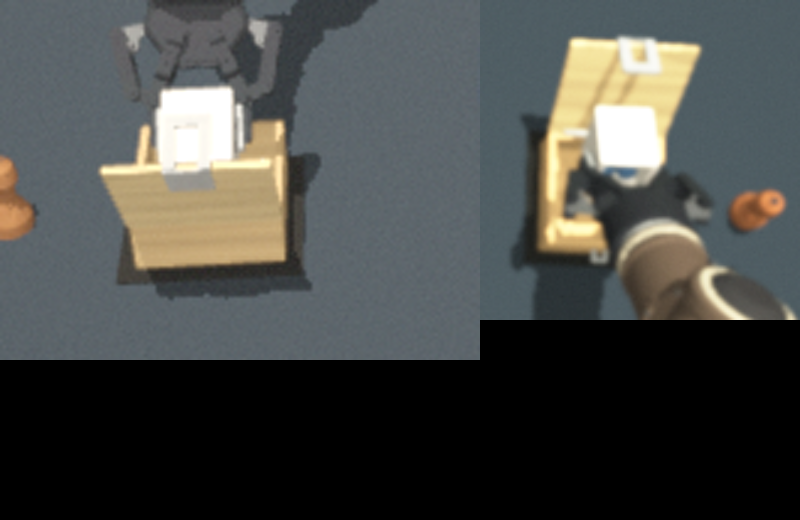

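Call:
drive_tool:
  steps:
    - [[-0.002,0.0003,0.001,0.0003,0.006,0.0002,0.3],[-0.0046,0.0003,0.002,0.0004,0.011,0.0002,0.3],[-0.0046,0.0003,0.002,0.0004,0.0163,0.0002,0.3],[-0.004,0.0003,0,0.0004,0.02,0.0002,0.3],[-0.0034,0.0003,-0.002,0.0004,0.0237,0.0002,0.3],[-0.0028,0.0003,-0.0038,0.0003,0.0274,0.0003,0.3],[-0.0028,0.0003,-0.0038,0.0003,0.0274,0.0003,0.3],[-0.0028,0.0003,-0.0038,0.0003,0.0274,0.0003,0.3],[-0.0021,0.0003,-0.0067,0.0003,0.033,0.0003,0.3],[-0.0014,0.0003,-0.0097,0.0003,0.0385,0.0003,0.3],[-0.0014,0.0003,-0.0097,0.0003,0.0385,0.0003,0.3],[-0.0014,0.0003,-0.0097,0.0003,0.0385,0.0003,0.3],[-0.0002,0.0003,-0.0135,0.0003,0.044,0.0003,0.3],[0.0009,0.0003,-0.0172,0.0002,0.0496,0.0003,0.3],[0.0009,0.0003,-0.0172,0.0002,0.0496,0.0003,0.3],[0.002,0.0003,-0.021,0.0002,0.055,0.0003,0.3],[0.0028,0.0004,-0.0247,0.0002,0.0608,0.0004,0.3],[0.0028,0.0004,-0.0247,0.0002,0.0608,0.0004,0.3],[0.0028,0.0004,-0.0247,0.0002,0.0608,0.0004,0.3],[0.0028,0.0004,-0.0247,0.0002,0.0608,0.0004,0.3]]

```text
t: 9.8
position: [590.6, -246.6, 101.5]
tcp_rot: [0.857, -0.01, 0.515, 0.007]
wrist_force: [0.9, -0.2, -1.6]
opening: 53.4
grasp_force: 49.1
```

```bash
python3 - <<'E'
from h import *
s=bot.state();print(s['t'],s['qpos'],s['position'],s['wrist_force'],s['opening'],s['grasp_force'])
M=T(s['position'],R.from_quat(s['tcp_rot']))@TS;print((M@[36,0,65,1])[:3]-Bx, M[:3,2])
for x,z,tip in((-10,76,70),(-10,92,63),(-10,112,54),(-10,150,30)):
    P,q=toolfor(box((x,0,z)),-181.3,tip);print(row(P,q,s))
E
```

```text
9.8 [-0.76762719  0.4542309   2.27319648  2.16892921  0.80603192 -1.18643754] [ 590.59471044 -246.5782169   101.49700151] [ 0.86867298 -0.22375869 -1.58877705] 53.38863087048104 49.08986806869507
[-7.8929538  -1.55373166 73.61968752] [-0.99905155  0.02487092 -0.03574112]
[-0.0174, -0.0037, 0.0207, 0.0003, -0.0612, -0.0005]
[0.0026, -0.0037, 0.0123, 0.0003, -0.0807, -0.0005]
[0.0263, -0.0037, 0.0005, 0.0004, -0.1057, -0.0005]
[0.0585, -0.0036, -0.0261, 0.0005, -0.1724, -0.0007]
```

Call:
drive_tool:
  steps:
    - [[0,0,0,0,0,0,0.3],[0,0,0,0,0,0,0.3],[0,0,0,0,0,0,0.3],[-0.009,-0.002,0.01,0,-0.03,0,0.3],[-0.0174,-0.0037,0.0207,0.0003,-0.0612,-0.0005,0.3],[-0.008,-0.0037,0.017,0.0003,-0.07,-0.0005,0.3],[0.0026,-0.0037,0.0123,0.0003,-0.0807,-0.0005,0.3],[0.015,-0.0037,0.006,0.0003,-0.092,-0.0005,0.3],[0.0263,-0.0037,0.0005,0.0004,-0.1057,-0.0005,0.3],[0.037,-0.0037,-0.008,0.0004,-0.12,-0.0005,0.3],[0.045,-0.0037,-0.015,0.0005,-0.138,-0.0006,0.3],[0.053,-0.0037,-0.021,0.0005,-0.155,-0.0006,0.3],[0.0585,-0.0036,-0.0261,0.0005,-0.1724,-0.0007,0.3],[0.0585,-0.0036,-0.0261,0.0005,-0.1724,-0.0007,0.3],[0.0585,-0.0036,-0.0261,0.0005,-0.1724,-0.0007,0.3],[0.0585,-0.0036,-0.0261,0.0005,-0.1724,-0.0007,0.3]]

```text
t: 11.13
position: [591.6, -245.7, 134.9]
tcp_rot: [0.999, -0.009, 0.034, -0.002]
wrist_force: [1.4, 0.3, -1.5]
opening: 53.5
grasp_force: 49.1
```

```bash
python3 - <<'E'
from h import *
s=bot.state();print(s['t'],s['qpos'],s['position'],s['wrist_force'],s['opening'],s['grasp_force'])
P,q=toolfor((470,-30,200),-90,30);print(P,row(P,q,s))
E
```

```text
11.1333 [-0.4788893   0.40468382  1.71501634  0.04238656  0.96399067  1.08748701] [ 591.57815375 -245.68878924  134.88901036] [ 1.36192595  0.31499031 -1.49523842] 53.457636160465356 49.0730345249176
[471.12863858   9.13747487 181.45405147] [-0.2436, -0.5056, -0.1072, 0.0075, -0.0091, -0.2533]
```

Call:
drive_tool:
  steps:
    - [[-0.008,-0.01,-0.02,0,-0.001,-0.01,0.3],[-0.03,-0.05,-0.04,0.001,-0.002,-0.03,0.3],[-0.05,-0.1,-0.06,0.002,-0.003,-0.05,0.3],[-0.07,-0.15,-0.07,0.002,-0.003,-0.07,0.3],[-0.09,-0.2,-0.08,0.003,-0.004,-0.09,0.3],[-0.12,-0.25,-0.09,0.003,-0.004,-0.11,0.3],[-0.14,-0.3,-0.1,0.004,-0.005,-0.13,0.3],[-0.16,-0.345,-0.107,0.004,-0.006,-0.15,0.3],[-0.185,-0.39,-0.107,0.005,-0.007,-0.17,0.3],[-0.205,-0.43,-0.107,0.006,-0.008,-0.19,0.3],[-0.225,-0.465,-0.107,0.006,-0.008,-0.21,0.3],[-0.235,-0.49,-0.1072,0.007,-0.009,-0.23,0.3],[-0.2436,-0.5056,-0.1072,0.0075,-0.0091,-0.2533,0.3],[-0.2436,-0.5056,-0.1072,0.0075,-0.0091,-0.2533,0.3],[-0.2436,-0.5056,-0.1072,0.0075,-0.0091,-0.2533,0.3]]

```text
t: 12.38
position: [469.7, 10.6, 179.6]
tcp_rot: [0.705, 0.71, 0.002, 0.001]
wrist_force: [0.3, 0.5, -2.4]
opening: 53.5
grasp_force: 48.9
```

```bash
python3 - <<'E'
from h import *
import cv2
s=bot.state();print(s['t'],s['qpos'],s['position'],s['wrist_force'])
im=capture("top");w=capture("wrist");sc=capture("scene")
h=cv2.cvtColor(im,cv2.COLOR_RGB2HSV);m=cv2.inRange(h,(98,110,60),(118,255,255))
n,l,st,ce=cv2.connectedComponentsWithStats(m)
for i in range(1,n):
    if st[i,4]>8:print(st[i],ce[i].round())
o=np.zeros((600,800,3),np.uint8)
o[:400,:320]=cv2.resize(im[120:220,310:390],None,fx=4,fy=4,interpolation=2)
o[:345,320:]=cv2.resize(w,(460+20,345));o[345:,320:]=cv2.resize(sc[160:,:].copy(),None,fx=.9375,fy=.9375)[:210,:][:, :480].copy() if 0 else 0
o[345:600,320:]=cv2.resize(sc[150:350,60:436],(480,255))
cv2.imwrite("pics/c6.png",o[:,:,::-1])
E
```

```text
12.3833 [-0.07164568  0.06407755  2.03826881  0.00255163  1.03414149 -0.07987174] [469.73868471  10.59703995 179.59898286] [ 0.32561519  0.47897716 -2.39294698]
[44 74 10  9 73] [48. 78.]
[415  82  38  12  42] [433.  87.]
[224 212  24  23 303] [234. 226.]
```

View pics/c6.png

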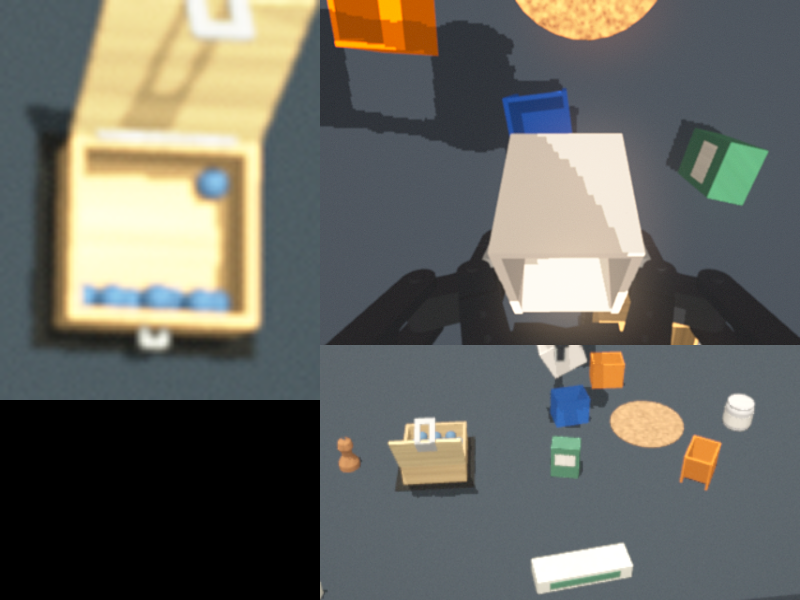

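```bash
python3 - <<'E'
from h import *
import cv2
ims=np.mean([capture("top").astype(float) for _ in range(12)],0)
print(np.mean([bot.state()['wrist_force'] for _ in range(5)],0))
r=ims[140:205,318:385]
d=r[:,:,2]-r[:,:,0]
for row_ in d[8:58,8:60]:print(''.join('#' if v>60 else '+' if v>30 else '.' for v in row_))
w=np.mean([capture("wrist").astype(float) for _ in range(3)],0);dw=w[:,:,2]-w[:,:,0]
n,l,st,ce=cv2.connectedComponentsWithStats((dw>40).astype(np.uint8))
print([ (st[i].tolist()) for i in range(1,n) if st[i,4]>15])
E
```

```text
[ 0.1433068  -0.52950654 -1.42451278]
....................................................
....................................................
....................................................
....................................................
....................................................
....................................................
....................................................
....................................................
....................................................
....................................................
....................................................
....................................................
....................................................
....................................................
....................................................
...................................+###+............
..................................+#####+...........
..................................######+...........
..................................######+...........
..................................+#####............
..
[... 913 characters left out ...]
......................................
....................................................
....................................................
....................................................
....................................................
....................................................
....................................................
.....+#+..+###+......+####+.........................
.....##############++########...+###++++............
.....#########################+#########+...........
.....+#+++###############################...........
.................++..++######++##########...........
......................................++............
[[193, 97, 75, 56, 3175]]
```

```bash
cat >> h.py <<'E'
def place(c,yaw,z):
    r=R.from_euler('z',yaw,degrees=True);return toolfor(np.array([c[0],c[1],z])+r.apply([36,0,65]),yaw,0)
E
python3 - <<'E'
from h import *
import cv2
s=bot.state()
for n in("top","scene"):
    w=np.mean([capture(n).astype(float) for _ in range(3)],0);dw=w[:,:,2]-w[:,:,0]
    k,l,st,ce=cv2.connectedComponentsWithStats((dw>45).astype(np.uint8));print(n,[st[i].tolist() for i in range(1,k) if st[i,4]>8])
P,q=place((482,209),-120,70);print(P,row(P,q,s))
P,q=place((482,209),-120,20);print(P)
E
```

```text
top [[43, 73, 11, 10, 85], [422, 84, 12, 4, 12], [435, 88, 9, 3, 10], [360, 163, 7, 6, 33], [331, 192, 36, 5, 134], [223, 211, 26, 24, 322]]
scene [[2, 72, 16, 61, 214], [240, 181, 32, 34, 904], [139, 218, 4, 5, 16], [151, 219, 3, 4, 11], [159, 218, 7, 5, 24], [0, 351, 40, 10, 166]]
[477.28796628 198.58124104  99.37      ] [0.3772, 0.0141, 0.1612, 0.023, -0.0822, 0.0815]
[477.28796628 198.58124104  49.37      ]
```

Call:
drive_tool:
  steps:
    - [[0.03,0.001,0,0.002,-0.008,0.008,0.3],[0.08,0.003,0,0.005,-0.018,0.018,0.3],[0.14,0.005,0,0.009,-0.03,0.03,0.3],[0.2,0.008,0,0.012,-0.043,0.043,0.3],[0.26,0.01,0,0.016,-0.056,0.056,0.3],[0.32,0.012,0.03,0.019,-0.068,0.067,0.3],[0.36,0.014,0.08,0.022,-0.078,0.077,0.3],[0.3772,0.0141,0.13,0.023,-0.0822,0.0815,0.3],[0.3772,0.0141,0.1612,0.023,-0.0822,0.0815,0.3],[0.3772,0.0141,0.1612,0.023,-0.0822,0.0815,0.3],[0.3772,0.0141,0.1612,0.023,-0.0822,0.0815,0.3]]

```text
t: 14.5
position: [476.3, 197.3, 98.7]
tcp_rot: [0.835, 0.484, -0.226, 0.13]
wrist_force: [-0.4, 0.1, -1.2]
opening: 53.5
grasp_force: 49.1
```

```bash
python3 - <<'E'
from h import *
s=bot.state();print(s['t'],s['qpos'],s['position'],s['wrist_force'])
M=T(s['position'],R.from_quat(s['tcp_rot']))@TS;print(M.round(3))
for z in(20,8,5.5):
    P,q=place((482,209),-120,z);print(row(P,q,s))
E
```

```text
14.5 [ 0.47610782  0.55593504  1.67319992 -0.28135109  1.37679478  1.11602024] [476.28090596 197.28468703  98.65850171] [-0.41555939  0.14256967 -1.236879  ]
[[-5.00000e-01  8.66000e-01  3.00000e-03  4.80898e+02]
 [-8.66000e-01 -5.00000e-01  2.00000e-03  2.07655e+02]
 [ 3.00000e-03 -2.00000e-03  1.00000e+00  6.92560e+01]
 [ 0.00000e+00  0.00000e+00  0.00000e+00  1.00000e+00]]
[0.0525, 0.0007, 0.0835, -0.0002, 0.0005, 0.0002]
[0.0646, 0.0007, 0.1042, -0.0002, 0.0005, 0.0002]
[0.0671, 0.0007, 0.1085, -0.0002, 0.0005, 0.0002]
```

Call:
drive_tool:
  steps:
    - [[0.015,0.0007,0.025,0,0,0,0.3],[0.035,0.0007,0.055,0,0,0,0.3],[0.0525,0.0007,0.0835,0,0.0005,0,0.3],[0.059,0.0007,0.095,0,0.0005,0,0.3],[0.0635,0.0007,0.1022,0,0.0005,0,0.3],[0.0646,0.0007,0.1042,0,0.0005,0,0.3],[0.0646,0.0007,0.1042,0,0.0005,0,0.3],[0.0646,0.0007,0.1042,0,0.0005,0,0.3]]

```text
t: 15.17
position: [479.3, 200.1, 39.2]
tcp_rot: [0.836, 0.484, -0.223, 0.129]
wrist_force: [0.9, 0.2, -1.3]
opening: 53.7
grasp_force: 49.1
```

```bash
python3 - <<'E'
from h import *
s=bot.state();print(s['t'],s['qpos'],s['position'],s['wrist_force'])
M=T(s['position'],R.from_quat(s['tcp_rot']))@TS;print(M.round(3))
print(R.from_quat(s['tcp_rot']).inv().apply([0,0,-2])/500)
E
```

```text
15.1667 [ 0.47699554  0.64455583  1.67506726 -0.28595601  1.28221838  1.14440935] [479.3330341  200.10197938  39.16051914] [ 0.93085645  0.20161956 -1.33263285]
[[-5.00000e-01  8.66000e-01 -3.00000e-03  4.84143e+02]
 [-8.66000e-01 -5.00000e-01 -3.00000e-03  2.10621e+02]
 [-5.00000e-03  1.00000e-03  1.00000e+00  9.84200e+00]
 [ 0.00000e+00  0.00000e+00  0.00000e+00  1.00000e+00]]
[ 1.99025175e-03 -3.65680251e-06  3.46970958e-03]
```

Call:
drive_tool:
  steps:
    - [[0.002,0,0.0035,0,0,0,0.3],[0.004,0,0.007,0,0,0,0.3],[0.005,0,0.0087,0,0,0,0.3],[0.005,0,0.0087,0,0,0,0.3],[0.005,0,0.0087,0,0,0,0.3]]

```text
t: 15.58
position: [478.8, 200.2, 33.4]
tcp_rot: [0.836, 0.484, -0.223, 0.129]
wrist_force: [-0.1, 1.1, 0.5]
opening: 53.8
grasp_force: 49.3
```

```bash
python3 - <<'E'
from h import *
s=bot.state();print(s['t'],s['position'],s['wrist_force'])
M=T(s['position'],R.from_quat(s['tcp_rot']))@TS;print(M.round(3))
E
```

```text
15.5833 [478.76992687 200.19203023  33.44490319] [-0.12288478  1.06769578  0.54919529]
[[-5.00000e-01  8.66000e-01 -2.00000e-03  4.83537e+02]
 [-8.66000e-01 -5.00000e-01 -3.00000e-03  2.10693e+02]
 [-3.00000e-03  0.00000e+00  1.00000e+00  4.11300e+00]
 [ 0.00000e+00  0.00000e+00  0.00000e+00  1.00000e+00]]
```

Call:
drive_tool:
  steps:
    - [[0,0,0,0,0,0,0.7],[0,0,0,0,0,0,1],[0,0,0,0,0,0,1],[0,0,0,0,0,0,1],[0,0,0,0,0,0,1],[0,0,0,0,0,0,1],[0,0,-0.02,0,0,0,1],[0,0,-0.06,0,0,0,1],[0,0,-0.12,0,0,0,1],[0,0,-0.18,0,0,0,1],[0,0,-0.24,0,0,0,1],[0,0,-0.3,0,0,0,1],[0,0,-0.3,0,0,0,1]]

```text
t: 16.67
position: [520.5, 269.1, 169.9]
tcp_rot: [0.837, 0.485, -0.217, 0.129]
wrist_force: [1.6, 0.0, 1.2]
opening: 85.5
grasp_force: 0.0
```

```bash
python3 - <<'E'
from h import *
import cv2
s=bot.state();print(s['t'],s['qpos'],s['position'],s['opening'],s['grasp_force'])
c=cam("wrist",s);w=capture("wrist").astype(int);cv2.imwrite("w3.png",w[:,:,::-1].astype(np.uint8))
# white = low saturation bright
for P in[[-36,27,65],[-36,-27,65],[36,-27,65],[36,27,65.],[0,0,65]]:print(w2px(c,R.from_euler('z',-120,degrees=True).apply(P)+[483.5,210.7,4]).round())
g=w.min(2)
for r in g[130:330:5,150:400:3]:print(''.join('#' if v>190 else '+' if v>120 else '.' for v in r))
E
```

```text
16.6667 [ 0.53612144  0.58320702  1.45505647 -0.24850587  1.55443579  1.11814859] [520.48407049 269.08886436 169.87192399] 85.49289721981003 0.0
[292. 168.]
[224. 168.]
[230. 223.]
[287. 223.]
[259. 198.]
.............++++++........###################++++++++++++++..++....................
...............+..++++....+########++#+######+#+++++++++++.++++++...................
.............++++..++++...+######+###########+#++++++++.+++.+++++...................
............++++..+.......+####################++++++++.+++++++++...................
............+..++++++++...+####################++.++++++++++...+....................
.............+++++++.++...#####################+++++++++++++.+++....................
...............++++++++...#####################++...+++++++++++.....................
..................++++++.+######################+++++++++++.+.......................
................++.+++++.#######################+++++++++++++.......................
.................+++++...+##+###############++##+++++++++.+.........................
...................+++++++##+################
[... 1804 characters left out ...]
..............+++...
..............................................................................+++++.
...............................................................................+++++
................................................................................++++
.................................................................................+++
.................................................................................+++
....................................................................................
....................................................................................
....................................................................................
```

```bash
python3 - <<'E'
from h import *
s=bot.state()
q=tool(np.degrees(By),0)
P=box((165,0,258));print(P);r=row(P,q,s);print(r)
P1=(P+s['position'])/2;P1[2]=258;print(row(P1,q,s))
E
```

```text
[ 728.75711506 -246.76167407  260.        ]
[-0.6854, 0.8758, 0.1786, 0.0445, 0.0733, 0.1669]
[-0.3863, 0.4383, 0.0121, 0.0445, 0.0733, 0.1669]
```

Call:
drive_tool:
  steps:
    - [[-0.3863,0.4383,0.0121,0.0445,0.0733,0.1669,0],[-0.3863,0.4383,0.0121,0.0445,0.0733,0.1669,0],[-0.3863,0.4383,0.0121,0.0445,0.0733,0.1669,0],[-0.3863,0.4383,0.0121,0.0445,0.0733,0.1669,0],[-0.3863,0.4383,0.0121,0.0445,0.0733,0.1669,0],[-0.3863,0.4383,0.0121,0.0445,0.0733,0.1669,0],[-0.3863,0.4383,0.0121,0.0445,0.0733,0.1669,0],[-0.6854,0.8758,0.1786,0.0445,0.0733,0.1669,0],[-0.6854,0.8758,0.1786,0.0445,0.0733,0.1669,0],[-0.6854,0.8758,0.1786,0.0445,0.0733,0.1669,0],[-0.6854,0.8758,0.1786,0.0445,0.0733,0.1669,0],[-0.6854,0.8758,0.1786,0.0445,0.0733,0.1669,0],[-0.6854,0.8758,0.1786,0.0445,0.0733,0.1669,0],[-0.6854,0.8758,0.1786,0.0445,0.0733,0.1669,0],[-0.6854,0.8758,0.1786,0.0445,0.0733,0.1669,0],[-0.6854,0.8758,0.1786,0.0445,0.0733,0.1669,0],[-0.6854,0.8758,0.1786,0.0445,0.0733,0.1669,0]]

```text
t: 18.13
position: [724.6, -248.6, 254.8]
tcp_rot: [1.0, -0.012, -0.006, 0.002]
wrist_force: [-0.4, 0.4, -0.4]
opening: 0.0
grasp_force: 0.0
```

```bash
cat >> h.py <<'E'
def lidtool(phi,rho=100,h=11):
    hx,hz=60-rho*np.cos(phi)+6.5*np.sin(phi),55.5+rho*np.sin(phi)+6.5*np.cos(phi)
    if phi>np.pi/2: hx=60-122*np.cos(phi)+6.5*np.sin(phi)
    return box((hx+h,0,hz))
E
python3 - <<'E'
from h import *
s=bot.state();print(s['t'],s['qpos'],s['position'],s['wrist_force'],s['opening'])
q=tool(np.degrees(By),0)
p=box((163,0,142));print(row(p,q,s))
for ph in(2.1,1.9,1.7,1.57):print(ph,lidtool(ph).round(),row(lidtool(ph),q,p0=p,R0=q))
E
```

```text
18.1333 [-0.38428091  0.57289647  1.21143602 -0.00734654  1.3666935   1.2126882 ] [ 724.6249194  -248.56763665  254.75237048] [-0.39930398  0.39469784 -0.44127243] 0.0017527488219838104
[0.0067, -0.0046, 0.2214, 0.0005, 0.0018, -0.0003]
2.1 [ 702. -246.  141.] [-0.0496, -0.0, 0.0069, 0.0, 0.0, 0.0]
1.9 [ 680. -246.  150.] [-0.0928, -0.0, -0.0121, 0.0, 0.0, 0.0]
1.7 [ 657. -245.  156.] [-0.1397, -0.0, -0.0237, 0.0, 0.0, 0.0]
1.57 [ 641. -245.  158.] [-0.1712, 0.0, -0.027, 0.0, 0.0, 0.0]
```

Call:
drive_tool:
  steps:
    - [[0.0067,-0.0046,0.08,0,0.0018,0,0],[0.0067,-0.0046,0.16,0,0.0018,0,0],[0.0067,-0.0046,0.21,0,0.0018,0,0],[0.0067,-0.0046,0.2214,0,0.0018,0,0],[0.0067,-0.0046,0.2214,0,0.0018,0,0],[-0.01,-0.0046,0.224,0,0.0018,0,0],[-0.025,-0.0046,0.227,0,0.0018,0,0],[-0.036,-0.0046,0.228,0,0.0018,0,0],[-0.048,-0.0046,0.223,0,0.0018,0,0],[-0.06,-0.0046,0.218,0,0.0018,0,0],[-0.072,-0.0046,0.213,0,0.0018,0,0],[-0.086,-0.0046,0.209,0,0.0018,0,0],[-0.1,-0.0046,0.206,0,0.0018,0,0],[-0.115,-0.0046,0.203,0,0.0018,0,0],[-0.133,-0.0046,0.198,0,0.0018,0,0],[-0.133,-0.0046,0.198,0,0.0018,0,0]]

```text
t: 19.47
position: [656.1, -246.1, 158.2]
tcp_rot: [1.0, -0.012, 0.0, 0.003]
wrist_force: [0.9, 0.4, -0.7]
opening: 0.1
grasp_force: 0.0
```

```bash
python3 - <<'E'
from h import *
import cv2
s=bot.state();print(s['t'],s['position'],s['wrist_force'],s['torque'])
a=np.mean([capture("top").astype(float) for _ in range(2)],0)
# lid state: tan pixels map
r=a[100:215,310:400];d=r[:,:,0]-r[:,:,2]
for row_ in d[::3,::1]:print(''.join('#' if v>50 else '.' for v in row_))
q=tool(np.degrees(By),0);p=lidtool(1.7)
print("cur->1.7",row(p,q,s))
E
```

```text
19.4667 [ 656.07068471 -246.0659717   158.2289379 ] [ 0.90846099  0.35329778 -0.70993978] [-0.02543434  0.02385162  0.00277895]
.....................................................................##########...########
...................................................................###########....########
..................................................................###########........#####
.................................................................##########...............
................................................................##########................
...............................................................#########.................#
..............................................................###.####...........#.##.....
..................................................................#.......................
..........................................................................................
..........................................................................................
..............................................................
[... 1933 characters left out ...]
####.#
..............##########.....................................................#########..##
..............########################......................................#######.#..###
..........................#########......................................#########..######
........................................................................#.######..########
..........................................................................########.#######
...........................................................................###############
............................................................................##############
cur->1.7 [0.0017, -0.002, 0.0048, 0.0008, -0.0, -0.0003]
```

```bash
python3 - <<'E'
from h import *
q=tool(np.degrees(By),0);p=lidtool(1.7)
for ph in np.linspace(1.6,.2,20):print(round(ph,2),[round(v,3) for v in row(lidtool(ph),q,p0=p,R0=q)[:3]])
E
```

```text
1.6 [-0.024, 0.0, -0.003]
1.53 [-0.04, 0.0, -0.004]
1.45 [-0.055, -0.0, -0.004]
1.38 [-0.07, 0.0, -0.002]
1.31 [-0.084, -0.0, 0.0]
1.23 [-0.099, 0.0, 0.004]
1.16 [-0.113, 0.0, 0.008]
1.08 [-0.126, 0.0, 0.014]
1.01 [-0.14, 0.0, 0.02]
0.94 [-0.152, -0.0, 0.028]
0.86 [-0.165, 0.0, 0.036]
0.79 [-0.176, -0.0, 0.045]
0.72 [-0.187, 0.0, 0.056]
0.64 [-0.197, 0.0, 0.067]
0.57 [-0.206, -0.0, 0.078]
0.49 [-0.214, 0.0, 0.09]
0.42 [-0.222, 0.0, 0.103]
0.35 [-0.228, 0.0, 0.116]
0.27 [-0.233, 0.0, 0.13]
0.2 [-0.238, -0.0, 0.144]
```

Call:
drive_tool:
  steps:
    - [[-0.012,0,-0.001,0,0,0,0],[-0.024,0,-0.002,0,0,0,0],[-0.04,0,-0.002,0,0,0,0],[-0.055,0,-0.002,0,0,0,0],[-0.07,0,-0.001,0,0,0,0],[-0.084,0,0.001,0,0,0,0],[-0.099,0,0.004,0,0,0,0],[-0.113,0,0.008,0,0,0,0],[-0.126,0,0.014,0,0,0,0],[-0.14,0,0.02,0,0,0,0],[-0.152,0,0.028,0,0,0,0],[-0.165,0,0.036,0,0,0,0],[-0.176,0,0.045,0,0,0,0],[-0.187,0,0.056,0,0,0,0],[-0.197,0,0.067,0,0,0,0],[-0.197,0,0.067,0,0,0,0]]

```text
t: 20.9
position: [557.9, -243.5, 122.4]
tcp_rot: [1.0, -0.012, -0.0, 0.002]
wrist_force: [0.3, -0.5, 1.3]
opening: -0.1
grasp_force: 0.0
```

```bash
python3 - <<'E'
from h import *
s=bot.state();print(s['t'],s['position'],s['wrist_force'])
q=tool(np.degrees(By),0);p=lidtool(1.7)+[-98.5,2,-33.5];print(p)
a=np.mean([capture("scene").astype(float) for _ in range(2)],0)
r=a[170:280,90:190];d=r[:,:,0]-r[:,:,2]
for row_ in d[::3,::1]:print(''.join('#' if v>45 else '.' for v in row_))
for ph in (.64,.55,.46,.37,.28,.2,.12,.06,0):print(ph,lidtool(ph).round(),row(lidtool(ph),q,s)[:3])
E
```

```text
20.9 [ 557.90010644 -243.52386095  122.36774261] [ 0.29025771 -0.52701241  1.26459571]
[ 558.44063521 -243.12397454  122.32899183]
....................................................................................................
....................................................................................................
....................................................................................................
....................................................................................................
....................................................................................................
....................................................................................................
....................................................................................................
....................................................................................................
................................##################...............##################.................
................................##################..........
[... 2528 characters left out ...]
.....................................
....................................................................................................
....................................................................................................
0.64 [ 558. -243.  122.] [0.0011, -0.0013, -0.0001]
0.55 [ 553. -243.  115.] [-0.0099, -0.0014, 0.0141]
0.46 [ 548. -243.  108.] [-0.0197, -0.0014, 0.0293]
0.37 [ 544. -243.  100.] [-0.028, -0.0015, 0.0453]
0.28 [ 540. -242.   91.] [-0.0348, -0.0016, 0.062]
0.2 [ 538. -242.   84.] [-0.0396, -0.0016, 0.0773]
0.12 [ 536. -242.   76.] [-0.0432, -0.0017, 0.0929]
0.06 [ 535. -242.   70.] [-0.045, -0.0018, 0.1048]
0 [ 535. -242.   64.] [-0.0462, -0.0018, 0.1168]
```

Call:
drive_tool:
  steps:
    - [[-0.01,0,0.014,0,0,0,0],[-0.02,0,0.029,0,0,0,0],[-0.03,0,0.045,0,0,0,0],[-0.038,0,0.062,0,0,0,0],[-0.044,0,0.077,0,0,0,0],[-0.048,0,0.09,0,0,0,0],[-0.052,0,0.1,0,0,0,0],[-0.054,0,0.107,0,0,0,0],[-0.054,0,0.107,0,0,0,0],[-0.054,0,0.107,0,0,0,0]]

```text
t: 21.83
position: [532.2, -242.8, 69.9]
tcp_rot: [1.0, -0.012, 0.0, 0.002]
wrist_force: [-0.4, 0.4, 0.1]
opening: -0.0
grasp_force: 0.0
```

Call:
drive_tool:
  steps:
    - [[0,0,0.004,0,0,0,0],[0,0,0.008,0,0,0,0],[0,0,0.008,0,0,0,0],[0,0,0.008,0,0,0,0]]

```text
t: 22.17
position: [533.2, -243.2, 66.5]
tcp_rot: [1.0, -0.012, 0.001, 0.003]
wrist_force: [0.3, 0.3, 0.3]
opening: -0.1
grasp_force: 0.0
```

Call:
drive_tool:
  steps:
    - [[0,0,0.003,0,0,0,0],[0,0,0.005,0,0,0,0],[0,0,0.005,0,0,0,0]]

```text
t: 22.42
position: [533.4, -243.4, 64.2]
tcp_rot: [1.0, -0.012, 0.002, 0.003]
wrist_force: [-1.3, -0.5, 0.4]
opening: 0.1
grasp_force: 0.4
```

Call:
drive_tool:
  steps:
    - [[0,0,0.002,0,0,0,0],[0,0,0.003,0,0,0,0],[0,0,0.003,0,0,0,0]]

```text
t: 22.67
position: [533.3, -243.3, 62.7]
tcp_rot: [1.0, -0.012, 0.001, 0.003]
wrist_force: [-0.9, 0.8, 0.8]
opening: 0.1
grasp_force: 0.7
```

Call:
drive_tool:
  steps:
    - [[0,0,0.002,0,0,0,0],[0,0,0.003,0,0,0,0],[0,0,0.003,0,0,0,0]]

```text
t: 22.92
position: [533.3, -243.4, 62.0]
tcp_rot: [1.0, -0.012, 0.001, 0.003]
wrist_force: [-2.9, 0.0, 6.9]
opening: 0.3
grasp_force: 3.3
```

Call:
drive_tool:
  steps:
    - [[0,0,0.002,0,0,0,0],[0,0,0.003,0,0,0,0],[0,0,0.003,0,0,0,0]]

```text
t: 23.17
position: [533.3, -243.4, 61.8]
tcp_rot: [1.0, -0.012, 0.001, 0.003]
wrist_force: [-5.7, 2.8, 13.7]
opening: 0.0
grasp_force: 6.9
```

Call:
drive_tool:
  steps:
    - [[0,0,0.002,0,0,0,0],[0,0,0.003,0,0,0,0],[0,0,0.003,0,0,0,0]]

```text
t: 23.42
position: [533.3, -243.4, 61.7]
tcp_rot: [1.0, -0.012, 0.001, 0.002]
wrist_force: [-7.8, 3.3, 20.6]
opening: -0.1
grasp_force: 10.6
```

Call:
drive_tool:
  steps:
    - [[0,0,-0.003,0,0,0,0],[0,0,-0.01,0,0,0,0],[0,0,-0.04,0,0,0,0],[0,0,-0.1,0,0,0,0],[0,0,-0.18,0,0,0,0],[0,0,-0.25,0,0,0,0],[-0.08,0,-0.28,0,0,0,0],[-0.16,0,-0.28,0,0,0,0],[-0.2,0,-0.28,0,0,0,0],[-0.2,0,-0.28,0,0,0,0]]

```text
t: 24.25
position: [429.1, -239.2, 197.3]
tcp_rot: [1.0, -0.013, 0.0, 0.002]
wrist_force: [-0.5, 0.5, -1.1]
opening: 0.4
grasp_force: 0.0
```

```bash
python3 - <<'E'
from h import *
s=bot.state();print(s['t'],s['position'],s['wrist_force'])
a=np.mean([capture("scene").astype(float) for _ in range(3)],0);c=cam("scene")
for P in[(60,-61,62),(60,61,62),(-61,-61,62),(-61,61,62),(60,-60,0),(-70,0,40)]:print(P,w2px(c,box(P)-[0,0,2]).round(1))
r=a[185:275,95:185]
for row_ in r[::2]:print(''.join('#' if v[0]-v[2]>45 else 'W' if v.min()>150 else '.' for v in row_))
w=capture("wrist")
d=w[:,:,0].astype(int)-w[:,:,2]
E
```

```text
24.25 [ 429.0707528  -239.21960521  197.30512622] [-0.54189849  0.48899828 -1.106106  ]
(60, -61, 62) [122.8 240.7]
(60, 61, 62) [174.5 237.7]
(-61, -61, 62) [126.9 209.3]
(-61, 61, 62) [174.7 206.8]
(60, -60, 0) [126.4 259.5]
(-70, 0, 40) [151.8 212.5]
..........................................................................................
..........................................................................................
..........................................................................................
..........................................................................................
..........................................................................................
..........................................................................................
..........................................................................................
..........................................................................................
..........................................................................................
...........................
[... 2548 characters left out ...]
....###........................................................
..........................................................................................
..........................................................................................
..........................................................................................
..........................................................................................
..........................................................................................
..........................................................................................
..........................................................................................
```

```bash
python3 -c "
from station import bot;print(bot.hand_in())"
```

```text
the job is handed in; nothing more can be done
None
```

I handed the job in at about 24 s: the marbles are in the box, the empty scoop stands released near the middle of its mat, and the lid is pressed shut at about 20 N; I couldn't count all eight marbles one by one, but none showed in the scoop or elsewhere on the table, and the hand-in returned no verdict.

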